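# Lay the long poster tube in its rest

## Task

The long cardboard poster tube standing on the puzzle table could topple onto the puzzle. Pick it up and lay it on its side in the two V saddles of the wooden rest, centred lengthways, either way round, lowering it into the saddles before you let go rather than dropping it. Leave the short tube and the glue bottle standing where they are.

Things in the scene. Friction and masses are not known exactly. Their poses are not given: they have to be found in the camera images.
- long_tube: The long tube, the one to lay down: brown cardboard tube with flat white end caps, 40 mm diameter, 180 mm long, about 0.12 kg, rigid. It starts standing upright on the table. Origin on its axis, halfway along (90 mm above the table at the start); its z axis runs along the tube (up at the start).
- cradle_seat (a point): Where the tube's middle belongs in the wooden rest, 58 mm above the table; x along the lying tube, z up. The rest is fixed: base board 170 x 76 x 12 mm, two V saddles (45 degree sides, 16 mm thick) at x = -65 and +65 mm, nothing but the board between them. V bottoms 30 mm, upper edges 63 mm above the table, mouth 65 mm wide. A centred tube sticks out 17 mm beyond each saddle.
- short_tube: Bystander: the short tube, same cardboard, white caps and 40 mm diameter, but only 110 mm tall, standing upright. Origin at the centre of its underside, z up.
- glue_bottle: Bystander: small white glue bottle, 36 mm diameter, 105 mm tall, standing upright. Origin at the centre of its underside, z up.
Things that resemble listed ones, but are neither listed nor needed, are in the scene too. Of the things that look like the part that bears cradle_seat, the larger one is meant.

How it is judged:
On the way:
1. the gripper still holds the long tube when it is level, over the rest and at most 20 mm above its seat (x of long_tube in the frame of cradle_seat between -0.03 and 0.03 m and y of long_tube in the frame of cradle_seat between -0.02 and 0.02 m and z of long_tube in the frame of cradle_seat between -0.012 and 0.02 m and angle between the z axis of long_tube and the x axis of cradle_seat, either way round below 0.25 rad and contact force between the fingers and long_tube above 0.3 N), for 0.1 s.
At the end, for the whole second after the job is handed in: The long tube lies at rest on its side in both saddles, released: its middle within 25 mm of the rest's middle lengthways and 10 mm sideways and in height, its axis within 10 degrees of the rest's; the short tube and the glue bottle stand upright within 30 mm of where they started (x of long_tube in the frame of cradle_seat between -0.025 and 0.025 m and y of long_tube in the frame of cradle_seat between -0.01 and 0.01 m and z of long_tube in the frame of cradle_seat between -0.012 and 0.01 m and angle between the z axis of long_tube and the x axis of cradle_seat, either way round below 0.17 rad and linear speed of long_tube below 0.02 m/s and contact force between the fingers and long_tube below 0.05 N and distance of each of short_tube, glue_bottle from where it was at the start of the episode below 0.03 m and angle between each of short_tube, glue_bottle's own z axis and vertical below 0.17 rad); the robot touches nothing.
It fails at once if the short tube is knocked over or shifted more than 30 mm (distance of short_tube from where it was at the start of the episode above 0.03 m or angle between short_tube's own z axis and vertical above 0.5 rad).
It fails at once if the glue bottle is knocked over or shifted more than 30 mm (distance of glue_bottle from where it was at the start of the episode above 0.03 m or angle between glue_bottle's own z axis and vertical above 0.5 rad).
It also fails if it takes over 51 s, if anything falls off the work surface, if the arm or the gripper's body presses on something with over 40 N, if the wrist force passes 120 N, or if a joint passes its speed limit or range.

## Robot

A 6-joint arm with a two-finger parallel gripper is mounted at the origin on the work surface. World frame = base frame: x ahead of the robot, y to its left, z up, the work surface at z = 0. Lengths are in m, angles in rad, forces in N, time in s.
With the tool pointing down it reaches from about 0.35 to 0.85 m from the base axis. Payload 8.1 kg.
Tool frame: the origin (TCP) lies on the mounting face of the last link; the fingertips stand 186 mm ahead of it and the grasp point (between the pads) lies 167 mm ahead of it (robot.finger_overhang is the distance from the TCP to the fingertips, in m); z points along the fingers, y is the line along which they close (so a half turn about z gives the same grasp; the last joint's range is limited). The gripper opens to 93 mm and grips with 3 to 60 N. Pads are 15 mm wide; open, the fingers measure 128 mm over their backs; the gripper's body (75 mm by 188 mm) begins 65 mm behind the grasp point.
Start: joints at [-1.406, 0.13, 1.488, -0, 1.523, -0.085], TCP at [0.148, -0.581, 0.405] pointing down, gripper open.
Joint ranges: [-2.96, 2.96], [-0.89, 2.26], [0.02, 2.5], [-1.34, 4.48], [0, 2.73], [-2.66, 2.66]. Speed limits (rad/s): [2.39, 2.39, 2.79, 3.14, 3.14, 3.14].

## Interface

Orientations are given as a rotation vector (axis times angle).
In Python, from plant import readout, read_camera, get_calibration, job, robot gives the robot as it stands.
- The arm moves only by the shell command python3 -m handwheel 'ROWS' [FORCE]. ROWS is JSON, a list of rows, each a list of 5 numbers: the shift along the world's x, y, z in cm, then the turn about the world's z in rad, then the closure, from 0 (fully open) to 1 (shut). In form: [[tx, ty, tz, spin, gripper], ...]. A call has 1 to 10 rows; each row shifts and turns the commanded pose from where the row before left it; what a row does not reach is not made up. A row lasts 1/8 s, in which the tool goes at most 62.5 mm and 10.7 degrees, less where a joint would pass 70% of its speed; a pose out of reach is approached as far as the arm can. A call is refused whole if a number of a shift passes 6.25 or a number of a turn 0.188, either way. A call with a gripper value outside its range is refused whole. The fingers move at their own pace and stop on an object; FORCE is the grip in N (left out, the last holds). Time passes only in rows, so rows that do not move let the fingers close. It gives the time, the measured TCP pose, the force, the opening and the grip force at its end, in the units of the state.
- readout.read_state(): the state, without advancing time (a new reading comes with each control period).
- read_camera(name): name is "scene" or "top" or "wrist"; returns the picture (480x640x3 uint8, red, green, blue); there is no depth.
- get_calibration(name): a dict with "fovy" (degrees; the focal length in pixels is half the picture's height over the tangent of half this angle, whatever the lens; pixels are square), "cx", "cy" (the principal point, pixels), "pose" (4x4, takes a point from camera to world coordinates). Camera axes: x right, y down, z forward; pixel columns grow to the right and rows downward; lengths in m; the calibration is good to about 2 mm. A picture is of the moment at which its call begins: read the wrist's pose just before it. get_calibration takes no time and is no camera call; for the wrist camera it gives the pose at the moment of the call.
- job.close_job(): hands the job in; it is judged then, once.
The state is a dict: "t": time; "q": joint angles; "dq": joint speeds; "joint_torque": joint torques, N m; "tool_pos": TCP position; "orientation": TCP orientation; "force": force on the tool from outside, world axes, zero at the start; "wrist_torque": the same for the moment, N m; "opening": finger opening in m; "gripper_force": force on a finger pad.
Only numpy, scipy, OpenCV 4.12 (cv2) and the standard library are available. Lean on these libraries where they do the work, as an engineer would, in place of code of your own. Each camera call takes 0.05 s, during which the arm holds its last target. There are 200 camera calls.

## Working session

There is one attempt and no reset: what is moved stays moved. The work goes in short steps, Python scripts to look and compute and a shell command to move; the robot and the scene stay as the last step left them, time stands still between calls to the robot, and variables do not carry over. Pictures are saved under pics/ and viewed, at most 11 in all, crops included, and the job is handed in when it is done.

```bash
mkdir -p pics
python3 - <<'E'
from plant import readout, read_camera, get_calibration
import cv2,numpy as np
s=readout.read_state();print({k:np.round(v,3) for k,v in s.items()})
ims=[]
for n in("top","scene","wrist"):
    c=get_calibration(n);print(n,c["fovy"],c["cx"],c["cy"],np.round(c["pose"],3).tolist())
    im=read_camera(n)[:,:,::-1];cv2.imwrite(f"pics/{n}0.png",im)
E
```

```text
{'t': np.float64(0.0), 'q': array([-1.406,  0.131,  1.489, -0.   ,  1.523, -0.085]), 'dq': array([-0.   ,  0.001,  0.002, -0.001, -0.   ,  0.001]), 'joint_torque': array([-2.0000e-03, -5.5985e+01, -4.9176e+01,  7.7000e-02,  3.6000e-02,
       -0.0000e+00]), 'tool_pos': array([ 0.148, -0.581,  0.404]), 'orientation': array([-3.115, -0.391,  0.   ]), 'force': array([-0.456, -0.126, -0.148]), 'wrist_torque': array([0.021, 0.033, 0.012]), 'gripper_force': np.float64(0.0), 'opening': np.float64(0.093)}
top 49.851675007206424 313.7196160793853 241.5550045288654 [[0.023, -0.991, 0.13, 0.351], [-1.0, -0.023, 0.003, 0.004], [0.0, -0.13, -0.991, 1.202], [0.0, 0.0, 0.0, 1.0]]
scene 50.54985519679777 316.9966677075834 236.9299257996597 [[0.499, 0.732, -0.464, 1.015], [0.867, -0.424, 0.263, -0.331], [-0.004, -0.533, -0.846, 1.061], [0.0, 0.0, 0.0, 1.0]]
wrist 59.007060772012764 324.38334326904294 238.98576385824558 [[0.247, -0.933, -0.263, 0.221], [-0.969, -0.238, -0.066, -0.563], [-0.001, 0.271, -0.963, 0.384], [0.0, 0.0, 0.0, 1.0]]
```

View pics/top0.png

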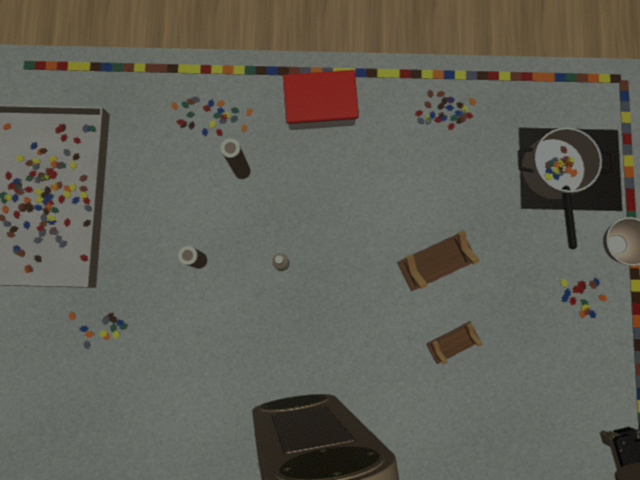

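View pics/scene0.png

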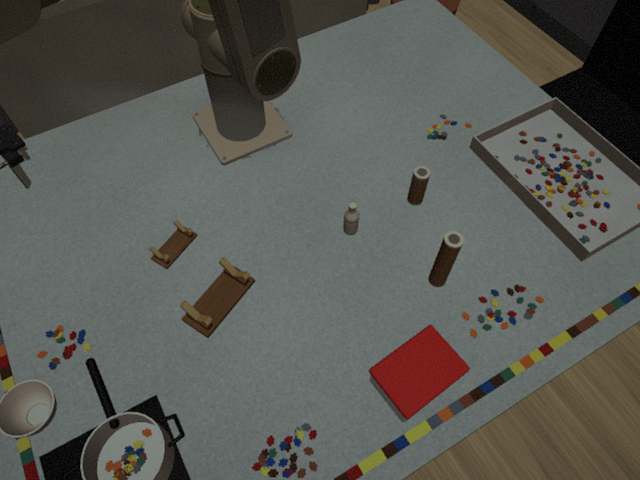

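Top view: the tubes are at (231,147), which is taller in both views and so the long tube, and (188,256), the short one; the bottle is at (281,260). The rests are at (439,261), the larger and so the one meant, and (454,342), the smaller. The red box is at (321,97).

```bash
cat > h.py <<'E'
import numpy as np,cv2
from plant import read_camera,get_calibration,readout
def ray(n,uv,z,c=None):
    c=c or get_calibration(n);P=np.array(c["pose"]);f=240/np.tan(np.radians(c["fovy"]/2))
    d=P[:3,:3]@np.array([(uv[0]-c["cx"])/f,(uv[1]-c["cy"])/f,1]);o=P[:3,3]
    return o+d*(z-o[2])/d[2]
E
python3 - <<'E'
from h import *
T=cv2.imread("pics/top0.png");S=cv2.imread("pics/scene0.png")
def blob(im,mask,box):
    x0,y0,x1,y1=box;m=np.zeros_like(mask);m[y0:y1,x0:x1]=mask[y0:y1,x0:x1]
    cs,_=cv2.findContours(m,cv2.RETR_EXTERNAL,cv2.CHAIN_APPROX_NONE);c=max(cs,key=cv2.contourArea)
    return c
def white(im):
    hs=cv2.cvtColor(im,cv2.COLOR_BGR2HSV);return ((hs[...,2]>135)).astype(np.uint8)*255
def brown(im):
    b,g,r=[im[...,i].astype(int) for i in range(3)];return ((r-b>15)).astype(np.uint8)*255
for n,im,bx in(("top",T,{"long":(215,132,248,162,.18),"short":(173,242,203,270,.11),"bottle":(268,248,292,275,.10)}),("scene",S,{"long":(438,228,468,252,.18),"short":(408,162,432,180,.11)})):
    for k,b in bx.items():
        c=blob(im,white(im),b[:4])
        if len(c)<5: print(k,"none");continue
        e=cv2.fitEllipse(cv2.convexHull(c));print(n,k,np.round(e[0],1),np.round(e[1],1),np.round(ray(n,e[0],b[4]),4))
for n,im,b in(("top",T,(390,220,490,298)),("top",T,(420,315,490,370)),("scene",S,(175,255,262,340))):
    c=blob(im,brown(im),b);q=cv2.boxPoints(cv2.minAreaRect(c));w=np.array([ray(n,p,.04) for p in q])
    print(n,"rest",cv2.contourArea(c),q.round(0).tolist(),w[:,:2].round(3).tolist(),w.mean(0).round(4))
a=cv2.resize(T[120:280,160:300],None,fx=4,fy=4)[:580,:400];b=cv2.resize(T[215:370,390:490],None,fx=4,fy=4)[:580]
cv2.imwrite("pics/crop1.png",np.hstack([a,b]))
E
```

```text
top long [232.5 152.5] [ 4.1 10.3] [0.6648 0.1769 0.18  ]Traceback (most recent call last):
  File "<stdin>", line 15, in <module>
cv2.error: OpenCV(4.12.0) /io/opencv/modules/imgproc/src/shapedescr.cpp:361: error: (-201:Incorrect size of input array) There should be at least 5 points to fit the ellipse in function 'fitEllipseNoDirect'
```

Run:
```python
from h import *
T=cv2.imread("pics/top0.png");S=cv2.imread("pics/scene0.png")
print("px cap",T[141,231],T[147,225],"hole",T[147,231],"table",T[200,300],"shadow",T[172,243],"short",T[256,180],"bottle",T[260,281],T[267,283],"board",T[262,439],"saddle",T[248,466], "scene cap",S[235,446],"table",S[250,500])
def blob(mask,box):
    x0,y0,x1,y1=box;m=np.zeros_like(mask);m[y0:y1,x0:x1]=mask[y0:y1,x0:x1]
    cs,_=cv2.findContours(m,cv2.RETR_EXTERNAL,cv2.CHAIN_APPROX_NONE);return max(cs,key=cv2.contourArea)
def rb(im): b,g,r=[im[...,i].astype(int) for i in range(3)];return r-b,im.max(2)
for n,im,bx in(("top",T,{"long":(215,132,248,162,.18),"short":(173,242,203,270,.11),"bottle":(268,248,292,275,.10)}),("scene",S,{"long":(438,228,468,252,.18),"short":(408,162,432,180,.11)})):
    d,v=rb(im);m=((d>0)&(v>75)).astype(np.uint8)*255
    for k,b in bx.items():
        c=cv2.convexHull(blob(m,b[:4]))
        if len(c)<5: print(k,"none");continue
        e=cv2.fitEllipse(c);print(n,k,np.round(e[0],1),np.round(e[1],1),np.round(ray(n,e[0],b[4]),4))
for n,im,b in(("top",T,(390,220,490,298)),("top",T,(420,315,490,370)),("scene",S,(175,255,262,340))):
    d,v=rb(im);c=blob((d>12).astype(np.uint8)*255,b);q=cv2.boxPoints(cv2.minAreaRect(c));w=np.array([ray(n,p,.04) for p in q])
    print(n,"rest",cv2.contourArea(c),q.round(0).tolist(),w[:,:2].round(3).tolist(),w.mean(0).round(4))
a=cv2.resize(T[125:275,165:265],None,fx=4,fy=4)[:580];b=cv2.resize(T[225:370,392:492],None,fx=4,fy=4)[:580]
cv2.imwrite("pics/crop1.png",np.clip(np.hstack([a,b]).astype(int)*3//2,0,255))
```

```text
px cap [115 130 126] [77 86 93] hole [75 84 94] table [100 106 102] shadow [23 29 37] short [119 135 131] bottle [126 135 132] [56 66 73] board [35 51 70] saddle [ 50  83 102] scene cap [115 133 133] table [106 110 101]
top long [230.5 147. ] [41.2 43.7] [0.6764 0.1814 0.18  ]
top short [187.  255.3] [33.1 48.5] [0.459  0.2756 0.11  ]
bottle none
scene long [453.8 238.8] [16.9 21.7] [0.6765 0.1822 0.18  ]
scene short [421.7 171.9] [13.4 17.6] [0.4602 0.2745 0.11  ]
top rest 2403.5 [[396.0, 260.0], [464.0, 228.0], [480.0, 261.0], [412.0, 293.0]] [[0.466, -0.18], [0.543, -0.335], [0.468, -0.369], [0.392, -0.215]] [ 0.4671 -0.2746  0.04  ]
top rest 1128.0 [[426.0, 343.0], [470.0, 320.0], [483.0, 344.0], [438.0, 367.0]] [[0.282, -0.245], [0.335, -0.345], [0.284, -0.371], [0.232, -0.272]] [ 0.2831 -0.3084  0.04  ]
scene rest 2428.5 [[173.0, 312.0], [224.0, 252.0], [256.0, 279.0], [206.0, 339.0]] [[0.467, -0.381], [0.382, -0.222], [0.483, -0.188], [0.559, -0.344]] [ 0.4729 -0.2837  0.04  ][ WARN:0@0.998] global loadsave.cpp:1063 imwrite_ Unsupported depth image for selected encoder is fallbacked to CV_8U.
```

View pics/crop1.png

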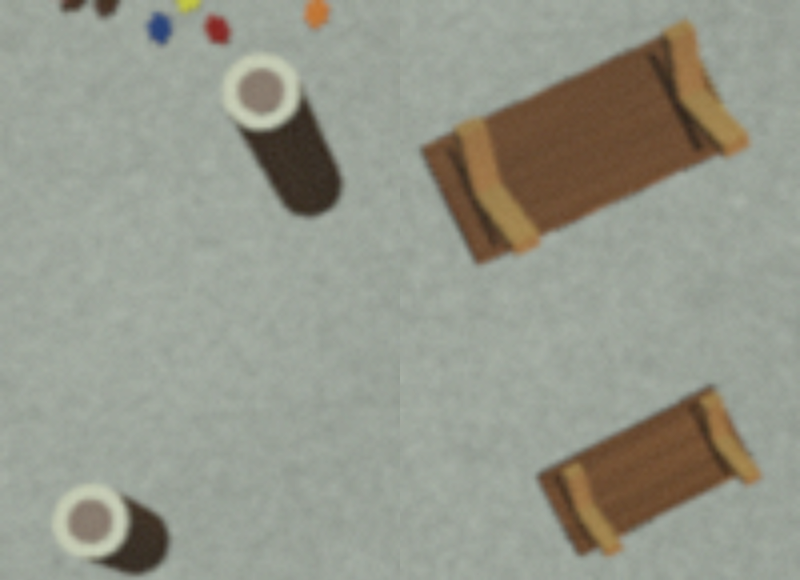

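The crop confirms both picks: the long tube (tall shadow side, cap at top-image (230.5,147), both views agree on (0.677, 0.182)), and the larger rest at upper right, with saddle mids near (416.5,271) and (469,247).

My plan is to grip the tube near its top, carry it to free table and tip it down by pivoting on its bottom edge under a light grip. Then I regrip at its middle, lift it level and lower it into the saddles.

```bash
python3 -m handwheel '[[2.93,4.24,0,0.099,0],[2.93,4.24,0,0.099,0],[2.93,4.24,0,0.099,0],[2.93,4.24,0,0.099,0],[2.93,4.24,0,0.099,0],[2.93,4.24,0,0.099,0],[2.93,4.24,0,0.099,0],[2.93,4.24,0,0.099,0],[2.93,4.24,0,0.099,0],[2.93,4.24,0,0.099,0]]' 15
python3 - <<'E'
from h import *
a=ray("top",(416.5,270.7),.063);b=ray("top",(469,247.2),.063);print(a,b,(a+b)/2,np.linalg.norm(a-b),np.arctan2(*(a-b)[[1,0]]))
print("bottle",ray("top",(280,260),.1))
for p in((285,122),(358,118)):print("box",ray("top",p,.03))
E
```

```text
t: 1.4
tool_pos: [0.4419, -0.1558, 0.4046]
orientation: [2.554, 1.829, -0.0]
force: [0.4, -0.1, -0.0]
opening: 0.0928
gripper_force: 0.0
[ 0.44103781 -0.22100889  0.063     ] [ 0.49596718 -0.33770476  0.063     ] [ 0.46850249 -0.27935682  0.063     ] 0.12897736774935886 2.010734817850832
bottle [0.45436224 0.07843274 0.1       ]
box [0.78794867 0.08164747 0.03      ]
box [ 0.80172873 -0.09045325  0.03      ]
```

```bash
python3 -m handwheel '[[2.93,4.22,0,0.096,0],[2.93,4.22,0,0.096,0],[2.93,4.22,0,0.096,0],[2.93,4.22,0,0.096,0],[2.93,4.22,0,0.096,0],[2.93,4.22,0,0.096,0],[2.93,4.22,0,0.096,0],[2.93,4.22,0,0.096,0],[0,0,0,0,0],[0,0,0,0,0]]' 15
python3 - <<'E'
from h import *
cv2.imwrite("pics/w1.png",read_camera("wrist")[:,:,::-1])
E
```

```text
t: 2.65
tool_pos: [0.6756, 0.1801, 0.4039]
orientation: [-1.687, -2.649, 0.002]
force: [1.1, -0.5, -0.1]
opening: 0.0933
gripper_force: 0.0
```

View pics/w1.png

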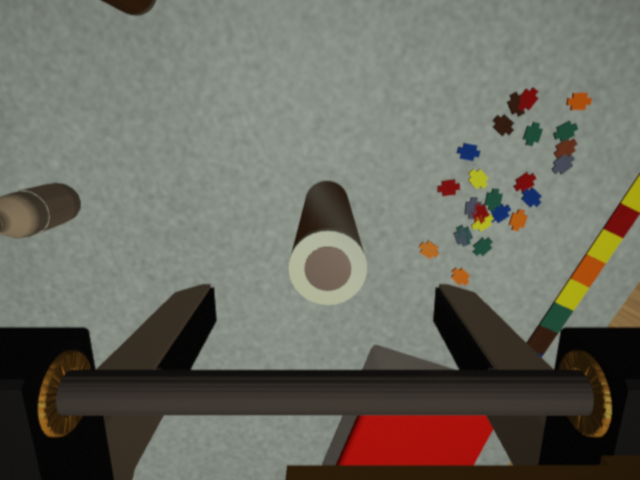

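The cap sits at (328,268), centred between the fingers (mid 326). I'm going down to grip near the top.

```bash
python3 -m handwheel '[[0.1,0.1,-3,0,0],[0,0,-3,0,0],[0,0,-2.2,0,0],[0,0,0,0,0.4],[0,0,0,0,1],[0,0,0,0,1],[0,0,0,0,1],[0,0,0,0,1],[0,0,0,0,1],[0,0,0,0,1]]' 15
python3 -m handwheel '[[0,0,1,0,1],[0,0,2,0,1],[0,0,0,0,1]]'
```

```text
t: 3.95
tool_pos: [0.6768, 0.1812, 0.3229]
orientation: [1.687, 2.65, 0.0]
force: [-1.0, -0.5, 1.2]
opening: 0.0402
gripper_force: 15.0
t: 4.32
tool_pos: [0.6776, 0.1814, 0.3566]
orientation: [1.685, 2.647, 0.006]
force: [0.6, 0.3, -1.7]
opening: 0.0396
gripper_force: 15.0
```

```bash
python3 -m handwheel '[[-2.69,-4.54,0,0,1],[-2.69,-4.54,0,0,1],[-2.69,-4.54,0,0,1],[-2.69,-4.54,0,0,1],[0,0,0,0,1],[0,0,-2,0,1],[0,0,-0.6,0,1],[0,0,-0.4,0,1],[0,0,-0.2,0,1],[0,0,0,0,1]]' 15
python3 -m handwheel '[[0,0,-0.2,0,1],[0,0,0,0,1]]' 4
```

```text
t: 5.58
tool_pos: [0.57, 0.0003, 0.3228]
orientation: [1.684, 2.65, 0.001]
force: [-4.3, -1.1, 13.1]
opening: 0.0399
gripper_force: 15.1
t: 5.82
tool_pos: [0.5698, 0.0004, 0.3197]
orientation: [1.684, 2.65, 0.0]
force: [-1.8, -0.3, 5.4]
opening: 0.0404
gripper_force: 4.0
```

```bash
python3 -m handwheel '[[0.52,-1.1,0.09,0,1],[0.51,-1.09,0.03,0,1],[0.51,-1.09,-0.08,0,1],[0.51,-1.09,-0.17,0,1],[0.5,-1.06,-0.27,0,1],[0.49,-1.05,-0.36,0,1],[0.47,-1.01,-0.45,0,1],[0.47,-1,-0.54,0,1],[0.43,-0.92,-0.62,0,1],[0.43,-0.91,-0.7,0,1]]' 4
python3 - <<'E'
from h import *
cv2.imwrite("pics/s1.png",cv2.resize(read_camera("scene")[130:370,220:540,::-1],None,fx=2,fy=2))
E
```

```text
t: 7.08
tool_pos: [0.6179, -0.1042, 0.2877]
orientation: [1.687, 2.65, 0.0]
force: [-0.2, -1.2, 0.4]
opening: 0.0405
gripper_force: 4.0
```

View pics/s1.png

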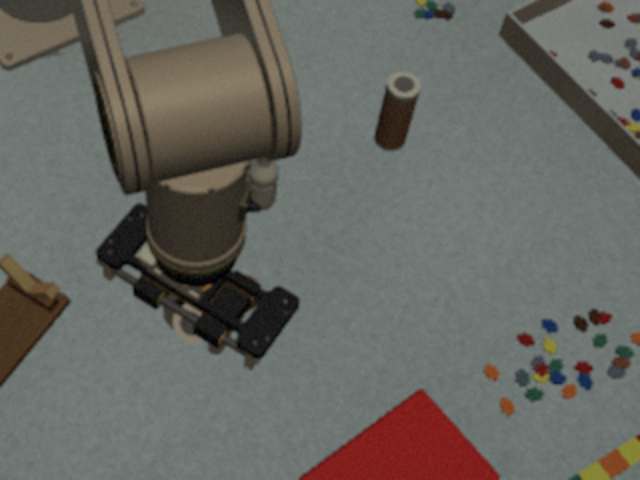

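The scene view shows the short tube untouched at crop (398,85) and the long tube's cap under the gripper at (185,320), with its body hidden. I'll check the tilt with the wrist camera.

Run:
```python
from h import *
cv2.imwrite("pics/w2.png",read_camera("wrist")[:,:,::-1])
```

```text
(no output)
```

View pics/w2.png

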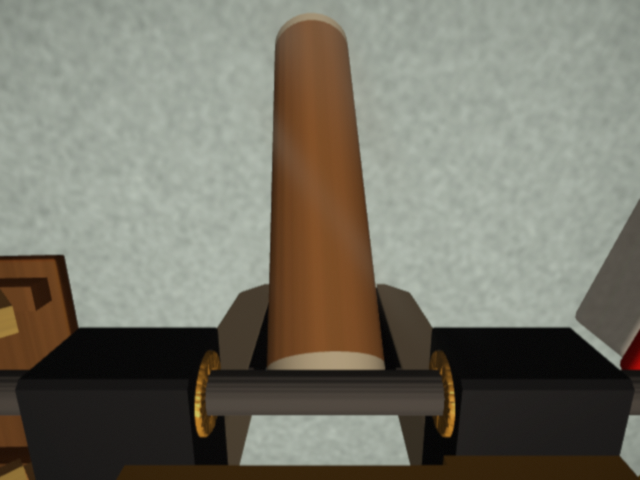

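The wrist view shows the tube tilted about 45 degrees: far end at (311,25), near cap at (326,360) between the pads. I'm continuing the arc.

```bash
python3 -m handwheel '[[0.39,-0.82,-0.79,0,1],[0.38,-0.81,-0.83,0,1],[0.33,-0.69,-0.92,0,1],[0.32,-0.69,-0.96,0,1],[0.26,-0.55,-1.03,0,1],[0.25,-0.55,-1.07,0,1],[0.19,-0.4,-1.12,0,1],[0.18,-0.39,-1.14,0,1],[0.09,-0.19,-0.9,0,1],[0.09,-0.19,-0.7,0,1]]' 4
python3 -m handwheel '[[0,0,0,0,1],[0,0,0,0,1]]'
python3 - <<'E'
from h import *
cv2.imwrite("pics/w3.png",read_camera("wrist")[:,:,::-1])
E
```

```text
t: 8.43
tool_pos: [0.6422, -0.1563, 0.1926]
orientation: [-1.687, -2.65, 0.0]
force: [0.0, 0.1, -1.0]
opening: 0.0401
gripper_force: 4.0
t: 8.68
tool_pos: [0.6425, -0.1562, 0.1937]
orientation: [1.687, 2.65, 0.0]
force: [-0.7, 0.2, -0.6]
opening: 0.0402
gripper_force: 4.0
```

View pics/w3.png

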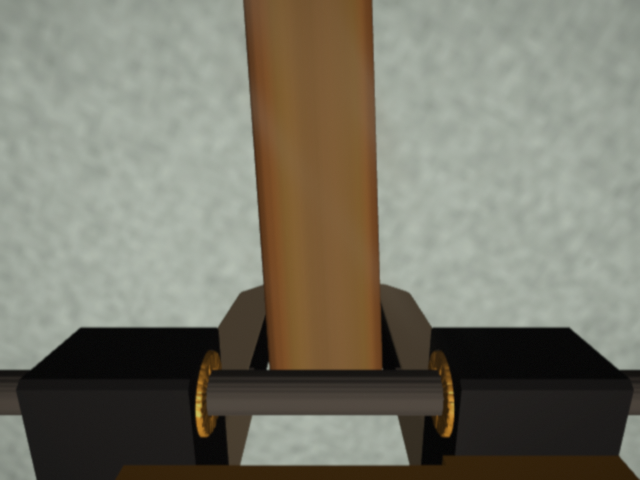

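```bash
python3 -m handwheel '[[0,0,-0.3,0,0.5],[0,0,0,0,0.4],[0,0,0,0,0.3],[0,0,0,0,0.3]]' 4
python3 -m handwheel '[[-0.67,1.43,0,0,0.3],[-0.67,1.43,0,0,0.3],[-0.67,1.42,0,0,0.3],[-0.67,1.42,0,0,0.3],[0,0,0,0,0.3]]'
python3 - <<'E'
from h import *
cv2.imwrite("pics/w4.png",read_camera("wrist")[:,:,::-1])
E
```

```text
t: 9.22
tool_pos: [0.6424, -0.1564, 0.1906]
orientation: [1.687, 2.65, 0.0]
force: [0.1, -0.5, -0.9]
opening: 0.0643
gripper_force: 0.0
t: 9.85
tool_pos: [0.615, -0.0979, 0.1904]
orientation: [-1.685, -2.651, 0.0]
force: [0.1, -0.5, 0.8]
opening: 0.0647
gripper_force: 0.0
```

View pics/w4.png

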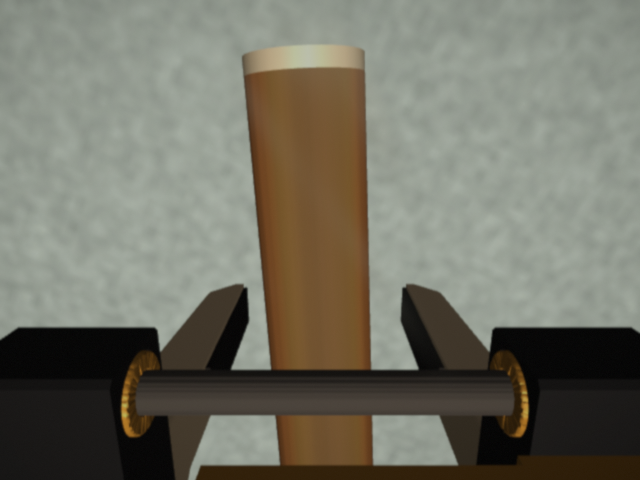

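The tube lies between the open fingers with its far cap edge at (304,47). I'll work out where its middle is.

Run:
```python
from h import *
s=readout.read_state();t=s["tool_pos"]
# silhouette edges lie near z~.03, top line end at z~.04
e=ray("wrist",(304.5,46),.04)
L=[ray("wrist",p,.033) for p in((247,75),(274,365))];R=[ray("wrist",p,.033) for p in((365,75),(371,365))]
print("width",np.linalg.norm(L[0]-R[0]),np.linalg.norm(L[1]-R[1]))
far=(L[0]+R[0])/2;near=(L[1]+R[1])/2;d=(far-near)[:2];d/=np.linalg.norm(d);yaw=np.arctan2(d[1],d[0])
print("yaw",yaw,"end",e,"near",near,"far",far,"dist grasp->end",(e[:2]-t[:2])@d)
mid=e[:2]-.09*d;print("mid",mid,"shift cm",100*(mid-t[:2]),t)
```

```text
width 0.03579418190033949 0.03567934452040827
yaw 2.0578428559863755 end [ 0.56969198 -0.01539798  0.04      ] near [ 0.61955617 -0.11014683  0.033     ] far [ 0.57273909 -0.02174605  0.033     ] dist grasp->end 0.09497120674356574
mid [ 0.61181359 -0.09493269] shift cm [-0.35563774  0.37418665] [ 0.61536996 -0.09867456  0.19055537]
```

```bash
python3 -m handwheel '[[-0.3,0.4,0,0.05,0.35],[0,0,0,0,0.5],[0,0,0,0,0.7],[0,0,0,0,1],[0,0,0,0,1],[0,0,0,0,1]]' 20
python3 -m handwheel '[[0,0,1,0,1],[0,0,2,0,1],[0,0,3,0,1],[0,0,3,0,1],[0,0,2,0,1],[0,0,0,0,1],[0,0,0,0,1]]'
python3 - <<'E'
from h import *
cv2.imwrite("pics/w5.png",read_camera("wrist")[:,:,::-1])
E
```

```text
t: 10.65
tool_pos: [0.6126, -0.0955, 0.1904]
orientation: [1.621, 2.691, -0.0]
force: [1.5, -1.1, -0.1]
opening: 0.0395
gripper_force: 20.0
t: 11.52
tool_pos: [0.6121, -0.0953, 0.2994]
orientation: [-1.619, -2.69, 0.001]
force: [-0.5, -0.8, -2.4]
opening: 0.0394
gripper_force: 20.0
```

View pics/w5.png

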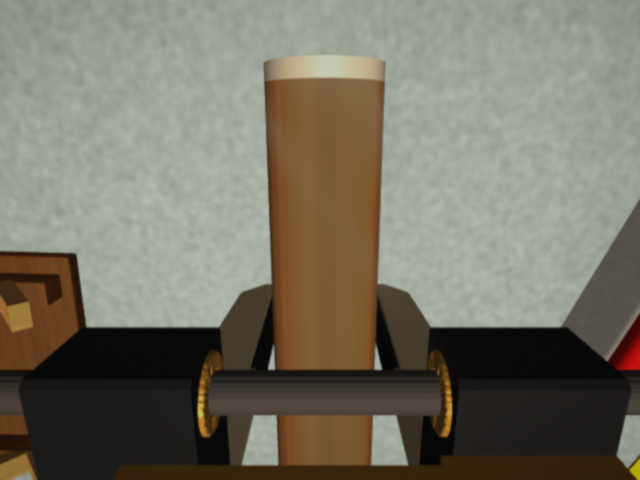

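The tube is held level and aligned; its cap is at (325,66). I'll refine the rest centre from the light-coloured saddles in both earlier views.

Run:
```python
from h import *
for n,b in(("top",(390,220,490,298)),("scene",(172,250,262,342))):
    im=cv2.imread(f"pics/{n}0.png");v=im.max(2);x0,y0,x1,y1=b
    d=im[...,2].astype(int)-im[...,0]
    m=np.zeros_like(v);m[y0:y1,x0:x1]=((d>30)&(v>84))[y0:y1,x0:x1]
    k,l,st,ce=cv2.connectedComponentsWithStats(m);o=np.argsort(-st[1:,4])[:2]+1
    P=[]
    for i in o:
        c=np.argwhere(l==i)[:,::-1].astype(np.float32);r=cv2.minAreaRect(c)
        P.append(r[0]);print(n,st[i,4],np.round(r[0],1),np.round(r[1],1))
    for z in(.05,):
        a,q=[ray(n,p,z) for p in P];w=(a+q)/2;D=(a-q) if a[1]>q[1] else q-a
        print(w.round(4),np.linalg.norm(D).round(4),np.arctan2(D[1],D[0]).round(3))
```

```text
top 253 [415.4 271.1] [35.4  9.6]
top 242 [466.9 247.3] [35.3 10.3]
[ 0.4692 -0.279   0.05  ] 0.1287 2.022
scene 250 [195.1 313.1] [33.6 10. ]
scene 203 [233.2 269.2] [32.2 10. ]
[ 0.4693 -0.282   0.05  ] 0.1294 2.023
```

```bash
python3 -m handwheel '[[-1.3,-1.7,0,0,1],[-2.5,-3.2,0,-0.01,1],[-2.5,-3.2,0,-0.01,1],[-2.5,-3.2,0,-0.01,1],[-2.5,-3.2,0,-0.01,1],[-1.7,-2.3,0,0,1],[-1.3,-1.7,0,0,1],[0,0,0,0,1],[0,0,0,0,1]]'
python3 - <<'E'
from h import *
cv2.imwrite("pics/s2.png",cv2.resize(read_camera("top")[190:340,360:520,::-1],None,fx=4,fy=4))
E
```

```text
t: 12.7
tool_pos: [0.4692, -0.2803, 0.2999]
orientation: [-1.674, -2.657, -0.0]
force: [-0.0, 0.7, -1.7]
opening: 0.0397
gripper_force: 20.0
```

View pics/s2.png

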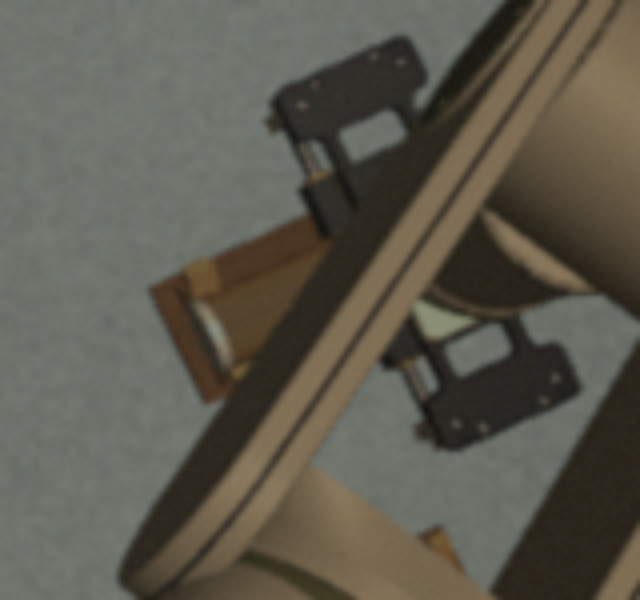

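The tube is over the rest and parallel to it; its end cap is at crop (212,333), over the left saddle. I'm lowering it.

```bash
python3 -m handwheel '[[0,0,-2,0,1],[0,0,-2.5,0,1],[0,0,-1,0,1],[0,0,-0.7,0,1],[0,0,-0.3,0,1],[0,0,-0.3,0,1],[0,0,0,0,1]]'
python3 -m handwheel '[[0,0,-0.2,0,1],[0,0,0,0,1]]'
```

```text
t: 13.62
tool_pos: [0.4697, -0.2805, 0.2327]
orientation: [1.674, 2.658, -0.0]
force: [0.2, 1.3, -1.4]
opening: 0.0395
gripper_force: 20.0
t: 13.88
tool_pos: [0.4695, -0.2804, 0.2304]
orientation: [-1.674, -2.658, 0.0]
force: [-0.4, 0.6, -2.2]
opening: 0.0394
gripper_force: 20.0
```

Not in contact yet (about 2 mm to go), so I'm creeping down.

```bash
python3 -m handwheel '[[0,0,-0.15,0,1],[0,0,0,0,1]]'
python3 -m handwheel '[[0,0,-0.15,0,1],[0,0,0,0,1]]'
```

```text
t: 14.12
tool_pos: [0.4698, -0.2804, 0.2293]
orientation: [1.673, 2.658, 0.0]
force: [1.0, 0.8, 0.5]
opening: 0.0396
gripper_force: 20.0
t: 14.38
tool_pos: [0.4702, -0.2804, 0.2288]
orientation: [1.672, 2.658, 0.001]
force: [-1.2, 3.8, 8.6]
opening: 0.0396
gripper_force: 20.0
```

Seated: contact force at the expected height. I'm easing the grip, opening and retreating straight up.

```bash
python3 -m handwheel '[[0,0,0,0,1],[0,0,0,0,1]]' 3
python3 -m handwheel '[[0,0,0,0,0.5],[0,0,0,0,0.3],[0,0,0,0,0.1],[0,0,0,0,0],[0,0,0,0,0],[0,0,1,0,0],[0,0,4,0,0],[0,0,6,0,0],[0,0,6,0,0],[0,0,0,0,0]]'
python3 -m handwheel '[[3,5,0,0,0],[3,5,0,0,0],[3,5,0,0,0],[3,5,0,0,0],[3,5,0,0,0],[0,0,0,0,0],[0,0,0,0,0]]'
python3 - <<'E'
from h import *
im=read_camera("top")[:,:,::-1];cv2.imwrite("pics/t2.png",np.hstack([cv2.resize(im[190:340,360:520],None,fx=3,fy=3),cv2.resize(im[125:275,165:275],None,fx=3,fy=3)]))
cv2.imwrite("pics/scene2.png",read_camera("scene")[:,:,::-1])
E
```

```text
t: 14.62
tool_pos: [0.4702, -0.2805, 0.2281]
orientation: [1.673, 2.657, 0.001]
force: [4.8, 2.1, 4.2]
opening: 0.0401
gripper_force: 3.0
t: 15.88
tool_pos: [0.4707, -0.2812, 0.4052]
orientation: [1.667, 2.648, -0.001]
force: [0.1, -0.4, 0.7]
opening: 0.0933
gripper_force: 0.0
t: 16.75
tool_pos: [0.6193, -0.0304, 0.3967]
orientation: [-1.672, -2.658, 0.002]
force: [-0.5, -0.3, -0.1]
opening: 0.093
gripper_force: 0.0
```

View pics/scene2.png

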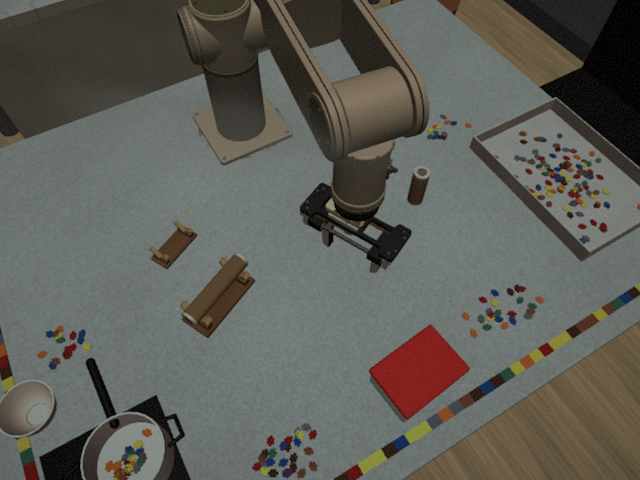

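The tube lies in both saddles, its ends at about (188,314) and (241,259), and the short tube stands at (420,175). I'll run a quick numeric check of the centring before handing in.

Run:
```python
from h import *
a=ray("scene",(187.5,314),.062);b=ray("scene",(240.5,259),.062);D=b-a
print((a+b)/2,np.linalg.norm(D),np.arctan2(D[1],D[0]))
u=np.array([np.cos(2.02),np.sin(2.02)]);d=((a+b)/2)[:2]-[.469,-.28];print("along",d@u,"side",d@[-u[1],u[0]])
```

```text
[ 0.46490123 -0.27730776  0.062     ] 0.16837698940241222 1.9695263580731608
along 0.004205033982074592 side 0.002523046659471176
```

```bash
python3 -c "from plant import job;print(job.close_job())"
```

```text
the job is handed in; nothing more can be done
None
```

The long tube lies released in both saddles of the larger rest, about 4 mm off centre lengthways by my last camera check; I knocked nothing over that I could see, though the glue bottle was hidden by the arm in the last picture, and I handed the job in at about 17 s.

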